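Press down the logger's sprung panel and lock its two quarter-turn fasteners

ROBOT

A 7-joint arm with a two-finger parallel gripper is mounted at the origin on a cart in front of the work surface, level with it; the furniture and walls round the work are solid. World frame = base frame: x ahead of the robot, y to its left, z up, the work surface at z = 0. Lengths are in m, angles in rad, forces in N, time in s.
With the tool pointing down it reaches from about 0.4 to 0.9 m from the base axis. Payload 5.6 kg.
Tool frame: the origin (TCP) lies at the very end of the fingers, on their centre line; the grasp point (between the pads) lies 19 mm behind it (tcp_to_grasp is the distance from the TCP to the grasp point, in m); z points along the fingers, y is the direction in which the jaws open and shut (so a half turn about z gives the same grasp; the last joint's range is limited). The gripper opens to 92 mm and grips with 3 to 60 N. Pads are 20 mm wide; open, the fingers measure 128 mm over their backs; the gripper's body (75 mm by 189 mm) begins 69 mm behind the grasp point.
Start: joints at [-1.389, 0.468, -0.012, 1.603, 0.006, 1.071, -0.056], TCP at [0.145, 0.634, 0.215] pointing down, gripper open.
Joint ranges: [-2.53, 2.53], [-0.31, 2.02], [-1.57, 1.55], [0.28, 2.44], [-1.29, 4.43], [0.15, 1.84], [-2.92, 2.92]. Speed limits (rad/s): [2.57, 2.57, 3.14, 3.14, 3.14, 3.14, 3.14].

INTERFACE

Orientations are given as [roll, pitch, yaw] about the fixed x, y, z axes, in that order (R = Rz(yaw) Ry(pitch) Rx(roll)).
In Python, from cell import * gives the robot as it stands.
- The arm moves only by the tool play_rows, never from a script. Its argument "motion" is a list that holds one entry, the list of rows, each a list of 5 numbers: the shift along the tool's x, y, z as a fraction of full scale, then the turn about the tool's z as a fraction of full scale, then the opening, from -1 (shut) to 1 (fully open). In form: [[[dx, dy, dz, yaw, gripper], ...]]. A call has 1 to 10 rows; each row is the pose to reach, as a shift and turn from the pose commanded when the call began, along the tool's axes at that moment; what a row does not reach only later rows make up. Full scale, the value 1, is 500 mm for a shift and 45 degrees for a turn. A row lasts 1/10 s, in which the tool goes at most 50 mm and 8.59 degrees, less where a joint would pass 70% of its speed; a pose out of reach is approached as far as the arm can. A call with a number of a shift or a turn outside -1 to 1 is refused whole. A call with a gripper value outside its range is refused whole. The fingers move at their own pace and stop on an object; the grip force is fixed at half the most. Time passes only in rows, so rows that repeat a pose let the fingers close. It gives the time, the measured TCP pose, the force and the opening at its end, in the units of the state.
- state(): the state, without advancing time (a new reading comes with each control period).
- camera(name): name is "scene" or "top" or "wrist"; returns the picture (420x560x3 uint8, red, green, blue); there is no depth.
- camera_params(name): a dict with "fx", "fy", "cx", "cy" (pixels), "rvec" (rotation vector, rad) and "tvec" (3), from world to camera coordinates, as OpenCV has them. Camera axes: x right, y down, z forward; pixel columns grow to the right and rows downward; lengths in m; the calibration is good to about 2 mm. The wrist camera is an equidistant fisheye: a pixel r from the principal point sees the ray r / f radians off the axis. A picture is of the moment at which its call begins: read the wrist's pose just before it. camera_params takes no time and is no camera call; for the wrist camera it gives the pose at the moment of the call.
- finish_job(): hands the job in, once; it reports no verdict.
Trained networks look in the newest picture that a camera, given by its name, has taken for a name from the list of things; names that differ only in an ending like _2 or _b are one class to them, and where a whole thing is asked for, a point or a joint stands for the part that bears it (a point fixed in the world has none). Each returns a list of dicts, best first, with "score" (0 to 1); they miss things now and then, are a little off and sometimes report something else, mostly with a low value. They report only what shows in the picture. A call takes as long as a camera call.
- search_frame(name, camera): "centre" ([x, y, z] in m, in the coordinates of the camera as it stood for that picture, good to about 4 mm: the middle of the surface that is visible of it).
- trace(name, camera): "pixels" (420x560 bool, what is visible of it).
The state is a dict: "time": time; "joint_positions": joint angles; "qvel": joint speeds; "effort": joint torques, N m; "position": TCP position; "orientation": TCP orientation; "force": force on the tool from outside, world axes, zero at the start; "torque": the same for the moment, N m; "opening": opening from 0.0 (shut) to 1.0 (fully open).
Only numpy, scipy, OpenCV 4.12 (cv2) and the standard library are available. Lean on these libraries where they do the work, as an engineer would, in place of code of your own. Each camera call takes 0.05 s, during which the arm holds its last target. There are 200 camera calls.

TASK

The service panel of the grey logger housing is sprung a little open. With the fingertips in a fastener's slot, press the panel down flush and turn the fastener clockwise until it stops, then turn the second one fully home in the same way, so that the panel stays down locked when you let go. Only push with the fingers: do not pick up or shift the loose things lying around.

Things in the scene. Friction and masses are not known exactly. Their poses are not given: they have to be found in the camera images.
- housing: Grey steel housing, 190 x 250 mm, 80 mm tall, fixed to the table, the white panel on top. Origin: centre of its underside. +x points from the panel's front edge (near the robot) to its rear hinge, +y left, +z up. The panel hinges about a line along y at x = +85, z = 80 mm. The axes of the two fasteners stand at x = -35 mm, y = +62 (left) and -62 mm (right).
- panel (a joint): Angle of the white panel (rad): 0 flush, 0.10 sprung open (its stop; the start), with the front edge 18 mm and the fasteners 12 mm up. A spring lifts it: pushing down at a fastener, about 2 N starts it and 7 N holds it flush. Let go unlocked, it springs open; once one fastener is home it stays at 0 to 0.015.
- panel_front (a point): Middle of the front edge of the panel's top face; 85 mm above the table when flush.
- left_fastener (a joint): Left fastener (at the housing's +y side). Angle of its dial (rad): 0 unlocked, slot along the housing's y; grows clockwise from above to 1.571, the stop, slot along the housing's x, towards two red dots. Starts at 0 to 0.35, stays where left; 0.06 to 0.1 N m turns it. Beyond 0.9 its tongue must pass under a keeper: free with the panel held flush, else it jams and springs back.
- left_slot: Left fastener (at the housing's +y side). Orange dial, 87 mm across, level with a fixed bezel ring (91 mm inside, 102 outside). A black-floored slot runs right across it, 28 mm wide, 14 mm deep, between two half-moon ribs. Origin: centre of the slot's floor, on the dial's axis, 88 mm above the table with the panel flush (100 sprung open); x along the slot, y across it, z up.
- right_fastener (a joint): Right fastener (at the housing's -y side). Angle of its dial (rad): 0 unlocked, slot along the housing's y; grows clockwise from above to 1.571, the stop, slot along the housing's x, towards two red dots. Starts at 0 to 0.35, stays where left; 0.06 to 0.1 N m turns it. Beyond 0.9 its tongue must pass under a keeper: free with the panel held flush, else it jams and springs back.
- right_slot: Right fastener (at the housing's -y side). Orange dial, 87 mm across, level with a fixed bezel ring (91 mm inside, 102 outside). A black-floored slot runs right across it, 28 mm wide, 14 mm deep, between two half-moon ribs. Origin: centre of the slot's floor, on the dial's axis, 88 mm above the table with the panel flush (100 sprung open); x along the slot, y across it, z up.
- tape_measure: Yellow tape measure, 35 x 89 x 63 mm, loose; a bystander to be left alone. Origin: centre of its underside.
- marker_black: White marker pen with black cap, 136 mm long and 17 mm thick, lying, loose; a bystander to be left alone. Origin: centre of its underside.
- wood_block: Wooden block, 45 x 96 x 35 mm, loose; a bystander to be left alone. Origin: centre of its underside.
- sample_jar: Glass sample jar with blue lid, 54 mm across, 70 mm tall, loose; a bystander to be left alone. Origin: centre of its underside.
- moisture_tin: Aluminium tin with lid, 62 mm across, 34 mm tall, loose; a bystander to be left alone. Origin: centre of its underside.

How it is judged:
By the outcome, as a careful person would: the job done as asked, in the order asked, and still so for the second after the job is handed in, with the robot touching nothing.
It also fails if it takes over 58 s, if anything falls off the work surface, if the arm or the gripper's body presses on something with over 40 N, if the wrist force passes 120 N, or if a joint passes its speed limit or range.

## Working session

There is one attempt and no reset: what is moved stays moved. The work goes in short steps, Python scripts to look and compute and a tool call to move; the robot and the scene stay as the last step left them, time stands still between calls to the robot, and variables do not carry over. Pictures are saved under pics/ and viewed, about 8 in all and at most 12, crops included, and the job is handed in when it is done.

Besides the shell and the picture viewer there is one more tool, called after ">>>" as name([rows], argument=value, ...), one row to a line, values as JSON. play_rows: Moves the arm, as the interface text tells. Its arguments: {"type":"object","properties":{"motion":{"type":"array","items":{"type":"array","items":{"type":"array","items":{"type":"number","minimum":-1,"maximum":1}}}}},"required":["motion"]}

```bash
mkdir -p pics
cat > h.py <<'E'
from cell import *
import numpy as np, cv2
def w(cam,p,pr=None):
    pr=pr or camera_params(cam); R=cv2.Rodrigues(np.array(pr["rvec"],float))[0]
    return R.T@(np.array(p)-np.array(pr["tvec"]).ravel())
E
python3 - <<'E'
from h import *
ims=[]
s=state();print(s)
for c in("scene","top"):
    im=camera(c);cv2.imwrite(f"pics/{c}0.png",im[...,::-1])
    p=camera_params(c);print(c,p)
    for n in("housing","panel_front","left_slot","right_slot","left_fastener","tape_measure","marker_black","wood_block","sample_jar","moisture_tin"):
        try:
            for d in search_frame(n,c)[:2]:print(c,n,round(d["score"],2),w(c,d["centre"],p).round(3))
        except Exception as e:print(n,e)
E
```

```text
{'time': 0.0, 'joint_positions': array([-1.38900301,  0.46835937, -0.0115862 ,  1.60362458,  0.00597389,
        1.07139799, -0.05624773]), 'qvel': array([ 0.00250087,  0.00018999, -0.00163722, -0.00055483, -0.0006234 ,
        0.000593  ,  0.0006721 ]), 'effort': array([ 4.41600978e-04, -5.20566058e+01, -1.27333761e-02, -2.43747157e+01,
       -5.67353040e-02,  1.72273518e-02,  1.65084543e-04]), 'position': array([0.1448292 , 0.63305925, 0.2136515 ]), 'orientation': array([-3.13984118e+00,  1.07721896e-04,  2.91676037e+00]), 'force': array([ 0.64018992, -0.06131519, -0.47249616]), 'torque': array([0.01119538, 0.0136262 , 0.03126119]), 'opening': 0.9967706932903259}
scene {'fx': 459.9800800443968, 'fy': 459.9800800443968, 'cx': 269.2517423450119, 'cy': 210.39440916894375, 'rvec': array([ 2.27760983, -0.66600013,  0.27245004]), 'tvec': array([-0.35351493,  0.38692325,  1.30515121])}
scene housing 0.91 [0.579 0.203 0.087]
scene housing 0.4 [0.602 0.183 0.107]
scene panel_front 0.78 [0.599 0.234 0.099]
scene left_slot 0.54 [0.448 0.625 0.044]
scene left_slot 0.42 [0.595 0.185 0.095]
sce
[... 499 characters left out ...]
.60198297639613, 'fy': 495.60198297639613, 'cx': 281.07586841935836, 'cy': 203.45698364794976, 'rvec': array([ 2.16596244, -2.1628858 ,  0.09718712]), 'tvec': array([0.21669859, 0.52873677, 1.46755067])}
top housing 0.66 [0.605 0.251 0.096]
top panel_front 0.96 [0.607 0.25  0.1  ]
top panel_front 0.72 [ 0.515 -0.2    0.036]
top left_slot 0.78 [0.561 0.301 0.1  ]
top left_slot 0.21 [ 0.423 -0.183  0.054]
top right_slot 0.8 [0.596 0.184 0.103]
top left_fastener 0.96 [0.563 0.299 0.112]
top tape_measure 0.68 [ 0.419 -0.185  0.057]
top marker_black 0.48 [0.388 0.002 0.015]
top wood_block 0.75 [ 0.513 -0.198  0.036]
top wood_block 0.66 [0.607 0.249 0.094]
top moisture_tin 0.54 [0.46  0.491 0.03 ]
```

View pics/top0.png

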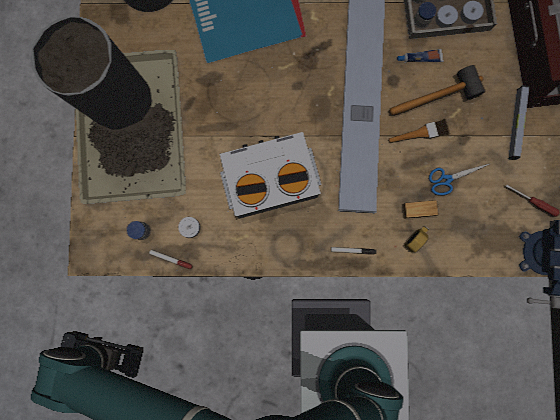

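View pics/scene0.png

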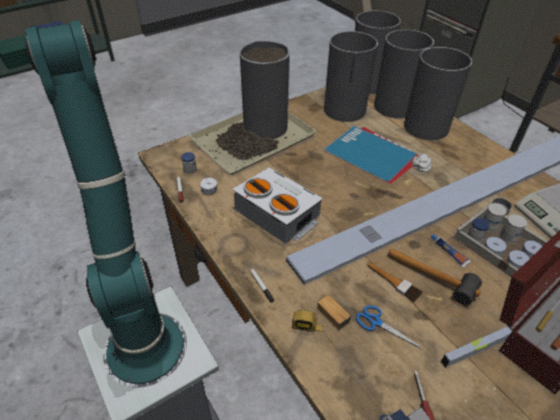

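The top view shows the housing rotated by about 17°. The left dial is near pixel (252,189) and the right one near (293,179). The scene view confirms the layout, with nothing loose close to the dials. I'll refine the dial centres and slot angles from the orange pixels.

```bash
cat >> h.py <<'E'
def dials(im,cam,pr,z,fish=False):
    R=cv2.Rodrigues(np.array(pr["rvec"],float))[0];t=np.array(pr["tvec"]).ravel();C=-R.T@t
    hsv=cv2.cvtColor(im,cv2.COLOR_RGB2HSV)
    m=cv2.inRange(hsv,(8,150,60),(25,255,255))
    n,l,st,ce=cv2.connectedComponentsWithStats(m)
    out=[]
    for i in range(1,n):
        if st[i,4]<60: continue
        v,u=np.nonzero(l==i)
        x=(u-pr["cx"])/pr["fx"];y=(v-pr["cy"])/pr["fy"]
        if fish:
            r=np.hypot(x,y);k=np.sin(r)/np.maximum(r,1e-9);d=np.c_[x*k,y*k,np.cos(r)]
        else: d=np.c_[x,y,np.ones(len(x))]
        d=d@R; P=C+d*((z-C[2])/d[:,2])[:,None]
        c=cv2.minAreaRect(P[:,:2].astype(np.float32)*1000)
        e=np.linalg.eigh(np.cov(P[:,:2].T))[1][:,1]
        out.append((st[i,4],ce[i].round(0),P.mean(0)[:2],np.degrees(np.arctan2(e[1],e[0]))%180,np.array(c[0])/1000,np.array(c[1])))
    return out
E
python3 - <<'E'
from h import *
for c,z in(("top",.113),("scene",.113)):
    im=camera(c)
    for o in dials(im,c,camera_params(c),z):
        print(c,o[0],o[1],o[2].round(4),round(o[3],1),o[4].round(4),o[5].round(0))
E
```

```text
top 485 [426.  98.] [ 0.8275 -0.2036] 110.7 [ 0.8298 -0.2077] [ 21. 232.]
top 244 [411. 135.] [ 0.7192 -0.158 ] 104.0 [ 0.722  -0.1479] [ 31. 113.]
top 222 [291. 169.] [0.6197 0.1883] 101.4 [0.6219 0.189 ] [29. 79.]
top 220 [250. 180.] [0.5877 0.3064] 98.8 [0.5901 0.306 ] [29. 78.]
top 222 [294. 186.] [0.5696 0.1787] 101.0 [0.5673 0.1785] [29. 78.]
top 223 [252. 197.] [0.5371 0.2996] 98.7 [0.535  0.2992] [29. 78.]
scene 111 [262. 184.] [0.5815 0.3005] 99.9 [0.5833 0.3019] [35. 71.]
scene 86 [252. 188.] [0.5409 0.2995] 103.7 [0.5394 0.2982] [27. 69.]
scene 128 [289. 200.] [0.6133 0.1812] 100.2 [0.615  0.1834] [35. 73.]
scene 98 [279. 205.] [0.5732 0.18  ] 102.8 [0.5716 0.179 ] [28. 69.]
scene 448 [424. 267.] [ 0.7871 -0.2712] 113.3 [ 0.7861 -0.272 ] [ 27. 214.]
scene 175 [386. 275.] [ 0.6747 -0.2323] 103.6 [ 0.6689 -0.2252] [ 27. 103.]
```

>>> play_rows([
  [[-0.48, -0.228, 0, -0.24, -0.45], [-0.96, -0.457, 0, -0.482, -0.45], [-0.96, -0.457, 0, -0.482, -0.45], [-0.96, -0.457, 0, -0.482, -0.45], [-0.96, -0.457, 0, -0.482, -0.45], [-0.96, -0.457, 0, -0.482, -0.45], [-0.96, -0.457, 0, -0.482, -0.45], [-0.96, -0.457, 0, -0.482, -0.45], [-0.96, -0.457, 0, -0.482, -0.45], [-0.96, -0.457, 0, -0.482, -0.45]],
])

```text
time: 2.2
position: [0.5386, 0.3221, 0.2149]
orientation: [3.141, 0.001, -2.988]
force: [1.4, 1.0, -0.4]
opening: 0.277
```

Run:
```python
from h import *
p=camera_params("wrist");im=camera("wrist");s=state();print(s["position"],s["orientation"],p)
cv2.imwrite("pics/w1.png",im[...,::-1])
for o in dials(im,"wrist",p,.113,True):
    print(o[0],o[1],o[2].round(4),round(o[3],1),o[4].round(4),o[5].round(0))
```

```text
[0.5464288  0.31328868 0.21489798] [-3.13629008  0.00518358 -2.99926676] {'fx': 325.19226210127806, 'fy': 325.19226210127806, 'cx': 280.51949303702986, 'cy': 214.28493110456463, 'rvec': array([-1.92031898, -2.24278619, -0.30478466]), 'tvec': array([-0.23580929, -0.59149438,  0.23619782])}
2428 [255. 209.] [0.5378 0.2998] 98.3 [0.5356 0.299 ] [30. 80.]
1679 [126. 224.] [0.5708 0.1792] 99.4 [0.5684 0.1785] [30. 82.]
410 [225. 252.] [0.5827 0.2782] 124.1 [0.5779 0.2815] [21. 34.]
1119 [275. 259.] [0.5815 0.3244] 130.9 [0.584  0.3273] [33. 38.]
1723 [137. 268.] [0.6159 0.1906] 102.0 [0.6188 0.1898] [34. 82.]
80 [  5. 266.] [ 0.6578 -0.0072] 108.8 [ 0.6577 -0.0078] [10. 24.]
233 [215. 338.] [0.6827 0.2757] 1.9 [0.6839 0.2768] [74. 11.]
224 [346. 337.] [0.6604 0.4109] 15.9 [0.6629 0.4111] [74. 11.]
947 [364. 381.] [0.7257 0.4525] 100.3 [0.7268 0.4358] [ 18. 250.]
155 [155. 380.] [0.7672 0.205 ] 99.1 [0.7673 0.2034] [ 8. 74.]
185 [212. 386.] [0.7564 0.276 ] 98.6 [0.7559 0.2759] [ 8. 72.]
```

View pics/w1.png

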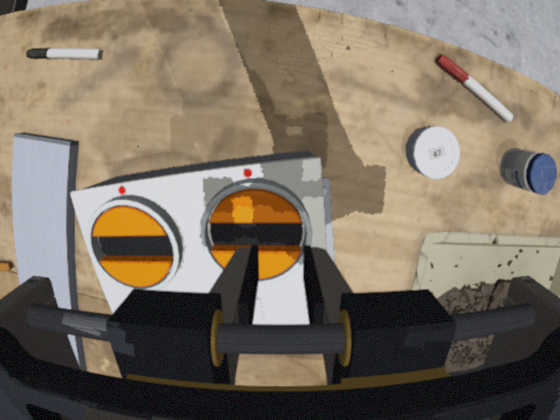

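The wrist view shows the left slot at about (255,234) and the right at about (132,246). Both agree with the top camera to within 1–2 mm. The arm was still settling, so I'll hold once before correcting.

>>> play_rows([
  [[0, 0, 0, 0, -0.45], [0, 0, 0, 0, -0.45], [0, 0, 0, 0, -0.45], [0, 0, 0, 0, -0.45]],
])

```text
time: 2.65
position: [0.5358, 0.3251, 0.2147]
orientation: [3.141, -0.0, -2.985]
force: [-0.7, 0.0, -0.3]
opening: 0.278
```

>>> play_rows([
  [[-0.0457, -0.052, 0, 0, -0.45], [-0.0457, -0.052, 0.08, 0, -0.45], [-0.0457, -0.052, 0.165, 0, -0.45], [-0.0457, -0.052, 0.165, 0, -0.45], [-0.0457, -0.052, 0.165, 0, -0.45], [-0.0457, -0.052, 0.165, 0, -0.45], [-0.0457, -0.052, 0.165, 0, -0.45]],
])

```text
time: 3.35
position: [0.5648, 0.3024, 0.1347]
orientation: [3.14, 0.004, -2.987]
force: [-0.3, 0.1, -0.1]
opening: 0.274
```

Run:
```python
from h import *
im=camera("wrist");s=state();print(s["time"],s["position"],s["orientation"],s["force"],s["opening"])
cv2.imwrite("pics/w2.png",im[...,::-1])
```

```text
3.4 [0.56464916 0.30218025 0.13438701] [ 3.14011952  0.00337598 -2.98751157] [-0.36532725  0.7235349  -0.0307143 ] 0.27418052974459106
```

View pics/w2.png

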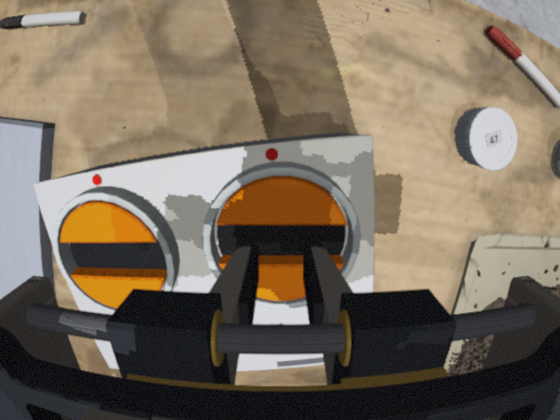

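The fingertips hang just above the left slot, and about 2–3 mm too far back. I'll correct that and lower into the slot.

>>> play_rows([
  [[0.005, 0, 0, 0, -0.45], [0.005, 0, 0.02, 0, -0.45], [0.005, 0, 0.04, 0, -0.45], [0.005, 0, 0.056, 0, -0.45], [0.005, 0, 0.056, 0, -0.45], [0.005, 0, 0.056, 0, -0.45]],
])

```text
time: 4.0
position: [0.561, 0.3007, 0.1035]
orientation: [-3.141, -0.001, -2.988]
force: [0.4, -0.3, 0.8]
opening: 0.274
```

>>> play_rows([
  [[0, 0.004, 0.01, 0, -0.45], [0, 0.004, 0.02, 0, -0.45], [0, 0.004, 0.03, 0, -0.45], [0, 0.004, 0.034, 0, -0.45], [0, 0.004, 0.034, 0, -0.45], [0, 0.004, 0.034, 0, -0.45]],
])

```text
time: 4.6
position: [0.5607, 0.3028, 0.0883]
orientation: [3.141, -0.0, -2.988]
force: [-4.4, -2.9, 11.5]
opening: 0.273
```

>>> play_rows([
  [[0.002, 0, 0.002, 0.12, -0.45], [0.002, 0, 0.002, 0.24, -0.45], [0.002, 0, 0.002, 0.36, -0.45], [0.002, 0, 0.002, 0.48, -0.45], [0.002, 0, 0.002, 0.6, -0.45], [0.002, 0, 0.002, 0.72, -0.45], [0.002, 0, 0.002, 0.84, -0.45], [0.002, 0, 0.002, 0.96, -0.45], [0.002, 0, 0.002, 0.96, -0.45]],
])

```text
time: 5.5
position: [0.5612, 0.3027, 0.0882]
orientation: [3.14, 0.002, 2.539]
force: [-2.1, -2.6, 13.9]
opening: 0.278
```

>>> play_rows([
  [[0, 0, 0, 0.12, -0.45], [0, 0, 0, 0.24, -0.45], [0, 0, 0, 0.36, -0.45], [0, 0, 0, 0.48, -0.45], [0, 0, 0, 0.6, -0.45], [0, 0, 0, 0.72, -0.45], [0, 0, 0, 0.84, -0.45], [0, 0, 0, 0.92, -0.45], [0, 0, 0, 0.92, -0.45]],
])

```text
time: 6.4
position: [0.5615, 0.3023, 0.0882]
orientation: [3.139, 0.0, 1.817]
force: [-2.1, -2.8, 13.7]
opening: 0.274
```

Run:
```python
from h import *
im=camera("wrist");s=state();print(s["time"],s["position"],s["orientation"],s["force"],s["torque"])
cv2.imwrite("pics/w3.png",im[...,::-1])
```

```text
6.45 [0.56162152 0.30233129 0.0882261 ] [3.13834171e+00 1.26808430e-04 1.81789832e+00] [-1.73673414 -3.79046474 13.86941225] [-0.85224416  0.54617265 -0.03535036]
```

View pics/w3.png

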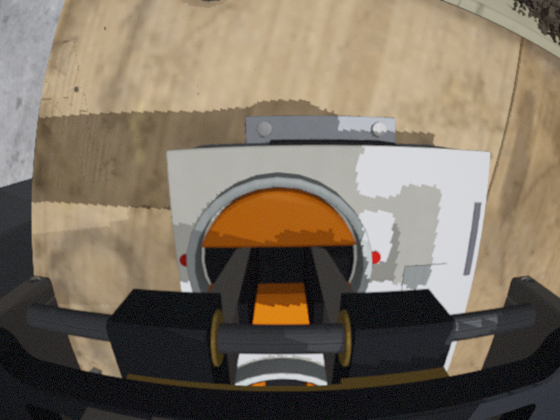

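The slot at about (280,265) now nearly points at the red dots, (185,260) and (375,257). I'll turn on through the slack to the stop.

>>> play_rows([
  [[0, 0, 0, 0.1, -0.45], [0, 0, 0, 0.18, -0.45], [0, 0, 0, 0.22, -0.45], [0, 0, 0, 0.22, -0.45], [0, 0, 0, 0.22, -0.45]],
])

```text
time: 6.95
position: [0.5621, 0.3023, 0.0883]
orientation: [3.137, -0.001, 1.645]
force: [-0.5, -2.3, 13.2]
opening: 0.28
```

Run:
```python
from h import *
s=state();print(s["time"],s["position"],s["orientation"],s["force"],s["torque"],s["effort"][6])
```

```text
6.95 [0.5620964  0.30231032 0.08826148] [ 3.13743902e+00 -5.40853578e-04  1.64546819e+00] [-0.47472194 -2.29590633 13.24094849] [-0.80441891  0.26019488  0.02417612] -0.05208659917116165
```

>>> play_rows([
  [[0, 0, 0, 0.08, -0.45], [0, 0, 0, 0.16, -0.45], [0, 0, 0, 0.16, -0.45], [0, 0, 0, 0.16, -0.45]],
])

```text
time: 7.35
position: [0.562, 0.3024, 0.0883]
orientation: [3.137, 0.002, 1.53]
force: [0.2, -3.7, 12.9]
opening: 0.273
```

Run:
```python
from h import *
im=camera("wrist")
s=state();print(s["time"],s["position"],s["orientation"],s["force"],s["torque"],s["effort"][6])
cv2.imwrite("pics/w4.png",cv2.resize(im[140:340,150:420,::-1],None,fx=2,fy=2))
```

```text
7.4 [0.56202341 0.30244692 0.08829506] [3.13668578e+00 1.39449585e-03 1.53001020e+00] [ 0.13570277 -4.27904435 12.9556145 ] [-1.02060455  0.18643017  2.7199711 ] -2.7447547763586044
```

View pics/w4.png

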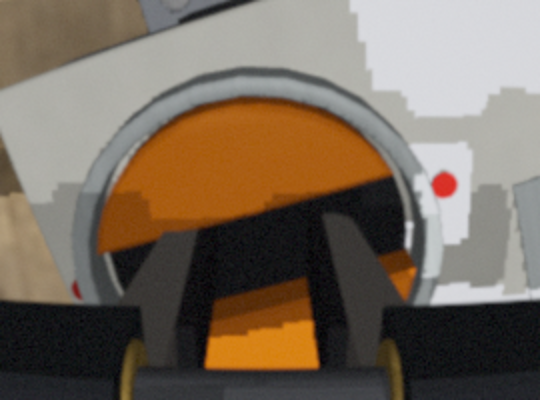

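The wrist torque jumped to 2.7 N m and the slot lines up with the dots, so the fastener is at its stop. I'll ease back within the slack and lift.

>>> play_rows([
  [[0, 0, 0, -0.15, -0.45], [0, 0, -0.004, -0.25, -0.45], [0, 0, -0.02, -0.25, -0.45], [0, 0, -0.06, -0.25, -0.45], [0, 0, -0.12, -0.25, -0.45], [0, 0, -0.2, -0.25, -0.45], [0, 0, -0.2, -0.25, -0.45]],
])

```text
time: 8.1
position: [0.5627, 0.304, 0.1913]
orientation: [3.134, -0.004, 1.715]
force: [0.7, -1.0, 0.3]
opening: 0.275
```

Run:
```python
from h import *
p=camera_params("wrist");im=camera("wrist");s=state();print(s["time"],s["position"],s["orientation"],s["force"])
cv2.imwrite("pics/w5.png",im[...,::-1])
for o in dials(im,"wrist",p,.102,True):
    print(o[0],o[1],o[2].round(4),round(o[3],1),o[5].round(0))
t=camera("top")
for o in dials(t,"top",camera_params("top"),.102):
    print("top",o[0],o[1],o[2].round(4),round(o[3],1),o[5].round(0))
```

```text
8.15 [0.56116888 0.30351385 0.18866009] [ 3.13730006e+00 -2.41826697e-03  1.71505713e+00] [-0.15064046  0.04276467 -0.56461041]
2676 [274. 189.] [0.5548 0.328 ] 15.4 [79. 31.]
2356 [282. 246.] [0.5688 0.2805] 15.8 [82. 34.]
311 [268. 317.] [0.5661 0.2068] 42.8 [24. 19.]
216 [215. 337.] [0.5172 0.1742] 91.0 [10. 69.]
201 [346. 338.] [0.6466 0.1903] 105.1 [11. 70.]
233 [314. 360.] [0.6197 0.1597] 74.7 [18. 22.]
331 [270. 360.] [0.5747 0.1533] 152.2 [26. 24.]
1051 [351. 382.] [0.6715 0.1272] 9.2 [276.  17.]
256 [167. 381.] [0.4642 0.0959] 8.0 [101.   8.]
top 495 [426.  98.] [ 0.8303 -0.2057] 110.7 [ 23. 232.]
top 245 [411. 135.] [ 0.7218 -0.1608] 103.9 [ 31. 114.]
top 220 [291. 170.] [0.6182 0.1872] 100.5 [30. 77.]
top 215 [294. 188.] [0.567  0.1784] 100.7 [29. 77.]
```

View pics/w5.png

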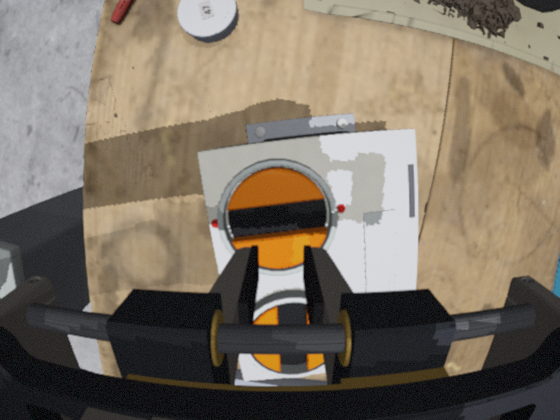

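The left slot now lies along the red dots, (215,223) and (341,209), at 15.5° against an expected 15.1°. The panel stays down with the fingers off it. Next is the right dial.

>>> play_rows([
  [[-0.08, 0.01, 0, -0.19, -0.45], [-0.16, 0.02, 0, -0.38, -0.45], [-0.247, 0.027, 0, -0.57, -0.45], [-0.247, 0.027, 0, -0.76, -0.45], [-0.247, 0.027, 0, -0.95, -0.45], [-0.247, 0.027, 0, -1, -0.45], [-0.247, 0.027, 0, -1, -0.45]],
])

```text
time: 8.9
position: [0.5901, 0.1821, 0.1842]
orientation: [-3.139, -0.002, 2.501]
force: [0.1, -0.0, -0.8]
opening: 0.274
```

>>> play_rows([
  [[0, 0, 0, -0.19, -0.45], [0, 0, 0, -0.38, -0.45], [0, 0, 0, -0.57, -0.45], [0, 0, 0, -0.76, -0.45], [0, 0, 0, -0.95, -0.45], [0, 0, 0, -1, -0.45], [0, 0, 0, -1, -0.45], [0, 0, 0, -1, -0.45]],
])

```text
time: 9.7
position: [0.5907, 0.1825, 0.1852]
orientation: [-3.141, -0.001, -2.998]
force: [-0.4, -0.4, -0.2]
opening: 0.274
```

Run:
```python
from h import *
p=camera_params("wrist");im=camera("wrist");s=state();print(s["time"],s["position"],s["orientation"],s["force"])
cv2.imwrite("pics/w6.png",im[...,::-1])
for o in dials(im,"wrist",p,.102,True):
    print(o[0],o[1],o[2].round(4),round(o[3],1),o[5].round(0))
```

```text
9.75 [0.5907871  0.18251091 0.18539775] [-3.14127904e+00 -1.16674989e-03 -2.99730855e+00] [ 0.14943382 -0.41644965  0.26654296]
114 [21. 18.] [ 0.4214 -0.1041] 50.1 [26. 16.]
2379 [446. 201.] [0.5539 0.3244] 15.8 [81. 36.]
2337 [395. 207.] [0.5662 0.2766] 14.1 [80. 30.]
2811 [279. 191.] [0.5674 0.178 ] 100.8 [31. 79.]
2270 [282. 249.] [0.6157 0.1874] 101.9 [34. 81.]
667 [ 27. 265.] [ 0.6835 -0.0864] 104.1 [27. 93.]
212 [215. 338.] [0.719 0.137] 1.6 [69.  9.]
115 [346. 325.] [0.6845 0.2593] 21.3 [37.  8.]
87 [346. 355.] [0.7224 0.2687] 8.3 [29.  9.]
1162 [338. 382.] [0.765  0.2736] 99.5 [ 16. 302.]
168 [155. 380.] [0.7973 0.0697] 98.0 [ 8. 67.]
```

>>> play_rows([
  [[-0.003, 0.001, 0, -0.055, -0.45], [-0.003, 0.001, 0.06, -0.055, -0.45], [-0.003, 0.001, 0.11, -0.055, -0.45], [-0.003, 0.001, 0.14, -0.055, -0.45], [-0.003, 0.001, 0.163, -0.055, -0.45], [-0.003, 0.001, 0.163, -0.055, -0.45], [-0.003, 0.001, 0.163, -0.055, -0.45]],
])

```text
time: 10.45
position: [0.5931, 0.1834, 0.1051]
orientation: [3.142, 0.001, -2.953]
force: [0.6, 0.6, 0.1]
opening: 0.275
```

>>> play_rows([
  [[0, 0, 0.01, 0, -0.45], [0, 0, 0.02, 0, -0.45], [0, 0, 0.028, 0, -0.45], [0, 0, 0.035, 0, -0.45], [0, 0, 0.038, 0, -0.45], [0, 0, 0.038, 0, -0.45], [0, 0, 0.038, 0, -0.45]],
])

```text
time: 11.15
position: [0.5927, 0.1833, 0.0881]
orientation: [3.141, 0.0, -2.953]
force: [-6.3, -1.6, 17.7]
opening: 0.274
```

>>> play_rows([
  [[0, 0, 0, 0.12, -0.45], [0, 0, 0, 0.24, -0.45], [0, 0, 0, 0.36, -0.45], [0, 0, 0, 0.48, -0.45], [0, 0, 0, 0.6, -0.45], [0, 0, 0, 0.72, -0.45], [0, 0, 0, 0.84, -0.45], [0, 0, 0, 0.96, -0.45], [0, 0, 0, 0.96, -0.45]],
])

```text
time: 12.05
position: [0.5934, 0.1832, 0.0881]
orientation: [3.14, 0.001, 2.574]
force: [-3.7, -2.0, 17.2]
opening: 0.276
```

>>> play_rows([
  [[0, 0, 0, 0.12, -0.45], [0, 0, 0, 0.24, -0.45], [0, 0, 0, 0.36, -0.45], [0, 0, 0, 0.48, -0.45], [0, 0, 0, 0.6, -0.45], [0, 0, 0, 0.72, -0.45], [0, 0, 0, 0.84, -0.45], [0, 0, 0, 0.92, -0.45], [0, 0, 0, 0.92, -0.45]],
])

```text
time: 12.95
position: [0.5939, 0.1828, 0.0881]
orientation: [3.139, -0.0, 1.852]
force: [-3.4, -2.5, 16.0]
opening: 0.278
```

>>> play_rows([
  [[0, 0, 0, 0.1, -0.45], [0, 0, 0, 0.2, -0.45], [0, 0, 0, 0.28, -0.45], [0, 0, 0, 0.28, -0.45], [0, 0, 0, 0.28, -0.45]],
])

```text
time: 13.45
position: [0.595, 0.1827, 0.0882]
orientation: [3.137, -0.0, 1.634]
force: [-1.2, -2.5, 13.8]
opening: 0.27
```

Run:
```python
from h import *
s=state();print(s["time"],s["position"],s["orientation"],s["force"],s["torque"],s["effort"][6])
```

```text
13.45 [0.59495836 0.18273336 0.08822108] [ 3.13696148e+00 -3.74936099e-04  1.63409264e+00] [-1.24215101 -2.47710256 13.81667372] [-0.55333264  0.40109607  0.06698574] -0.12178792152553797
```

Left stopped at a tool yaw of about 1.55, so about 5° more is needed here.

>>> play_rows([
  [[0, 0, 0, 0.07, -0.45], [0, 0, 0, 0.13, -0.45], [0, 0, 0, 0.13, -0.45], [0, 0, 0, 0.13, -0.45]],
])

```text
time: 13.85
position: [0.595, 0.1828, 0.0882]
orientation: [3.137, 0.001, 1.54]
force: [-0.4, -2.9, 13.9]
opening: 0.279
```

Run:
```python
from h import *
s=state();print(s["time"],s["position"],s["orientation"],s["force"],s["torque"],s["effort"][6])
```

```text
13.85 [0.59503611 0.18282061 0.08824306] [3.13662099e+00 1.27171343e-03 1.54040135e+00] [-0.36995501 -2.85470077 13.94948106] [-0.7520063   0.30084727  2.37817292] -2.344244197010994
```

At the stop (2.4 N m). I'll ease back and lift clear.

>>> play_rows([
  [[0, 0, 0, -0.15, -0.45], [0, 0, -0.004, -0.25, -0.45], [0, 0, -0.02, -0.25, -0.45], [0, 0, -0.06, -0.25, -0.45], [0, 0, -0.14, -0.25, -0.45], [0, 0, -0.24, -0.25, -0.45], [0, 0, -0.24, -0.25, -0.45], [0, 0, -0.24, -0.25, -0.45]],
])

```text
time: 14.65
position: [0.5928, 0.1834, 0.2066]
orientation: [3.14, -0.001, 1.727]
force: [-0.1, -0.1, -1.1]
opening: 0.274
```

Run:
```python
from h import *
p=camera_params("wrist");im=camera("wrist");s=state();print(s["time"],s["position"],s["orientation"],s["force"])
cv2.imwrite("pics/w7.png",im[...,::-1])
for o in dials(im,"wrist",p,.102,True):
    print(o[0],o[1],o[2].round(4),round(o[3],1),o[5].round(0))
```

```text
14.7 [0.59188843 0.18334764 0.20509921] [-3.14058318e+00 -2.53961086e-04  1.72760133e+00] [-1.53360224 -0.05670038 -0.69435448]
2619 [262.  44.] [0.5548 0.3265] 15.0 [81. 32.]
2423 [268. 102.] [0.5679 0.2776] 14.9 [80. 29.]
2399 [277. 185.] [0.5869 0.2082] 15.7 [78. 31.]
2347 [284. 240.] [0.6001 0.16  ] 15.8 [82. 34.]
138 [215. 325.] [0.5455 0.0565] 85.5 [41.  8.]
208 [346. 339.] [0.6839 0.0583] 105.1 [10. 73.]
99 [215. 355.] [0.548  0.0148] 100.4 [10. 31.]
873 [378. 380.] [ 0.7417 -0.0013] 10.3 [207.  18.]
446 [201. 384.] [ 0.5324 -0.038 ] 8.7 [191.   8.]
```

View pics/w7.png

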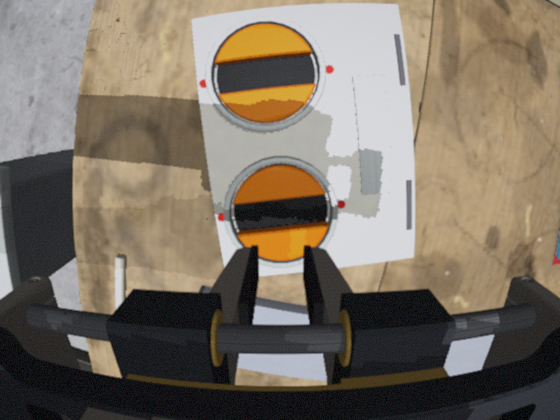

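Both slots, centred near (266,73) and (281,212), lie along their red dots at 15.0° and 15.7°. The panel is flush and the gripper is clear, so I'm handing in.

```bash
python3 -c "
from cell import *
print(finish_job())"
```

```text
the job is handed in; nothing more can be done
None
```

Both fasteners are turned fully home and the panel stays down, locked; I handed the job in at about 15 s of the 58 s allowed. I did the left one first: with the fingertips in its slot I pressed the panel flush at about 13 N and turned it clockwise to its stop. I then did the right one the same way, pressing with 14–18 N.

**Last checks:**
- **Stops:** the wrist torque jumped to 2.7 N m at the left stop and 2.4 N m at the right, after reading under 0.1 N m just before.
- **Slots:** in the last wrist picture both slots lie along their red dots, at about 15.0° (left) and 15.7° (right). The expected angle is about 15.1°.
- **Panel:** after the left fastener was home and I let go, the panel stayed flush. The fingers met the right slot's floor at 88 mm, its flush height.
- **Clearance:** the gripper is about 100 mm clear of the panel. I touched none of the loose things, though I did not measure their positions again.

None of the checks failed or disagreed. Some early network detections put things in the wrong place, such as a low-scoring left slot found at the jar, so I used the orange dial outlines instead.

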